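Fetch the released power bank from the charging dock

ROBOT

A 7-joint arm with a two-finger parallel gripper is mounted at the origin on a cart in front of the work surface, level with it; the furniture and walls round the work are solid. World frame = base frame: x ahead of the robot, y to its left, z up, the work surface at z = 0. Lengths are in m, angles in rad, forces in N, time in s.
With the tool pointing down it reaches from about 0.425 to 0.95 m from the base axis. Payload 4.7 kg.
Tool frame: the origin (TCP) lies at the very end of the fingers, on their centre line; the grasp point (between the pads) lies 19 mm behind it (ctrl.grasp_offset is the distance from the TCP to the grasp point, in m); z points along the fingers, y is the line along which they close (so a half turn about z gives the same grasp; the last joint's range is limited). The gripper opens to 87 mm and grips with 3 to 60 N. Pads are 19 mm wide; open, the fingers measure 117 mm over their backs; the gripper's body (75 mm by 190 mm) begins 51 mm behind the grasp point.
Start: joints at [-1.288, 0.469, -0.049, 1.532, 0.024, 1.141, -0.082], TCP at [0.207, 0.642, 0.223] pointing down, gripper open.
Joint ranges: [-2.59, 2.59], [-0.33, 1.99], [-1.39, 1.29], [0.1, 2.45], [-1.04, 4.18], [0.21, 1.99], [-2.66, 2.66]. Speed limits (rad/s): [2.57, 2.57, 3.14, 3.14, 3.14, 3.14, 3.14].

INTERFACE

Orientations are given as [roll, pitch, yaw] about the fixed x, y, z axes, in that order (R = Rz(yaw) Ry(pitch) Rx(roll)).
In Python, from cell import ctrl, snapshot, recognise, tip_of gives the robot as it stands. The module is installed in compiled form; this text tells all that it offers.
- The arm moves only by the tool step_arm, never from a script. Its argument "rows" is a list of rows, each an object of numbers: "x", "y", "z": the shift along the tool's x, y, z scaled (see below); "rx", "ry", "rz": the turn, a rotation vector about the tool's x, y, z scaled (see below); "grip": the finger opening in mm, from 0 to 87. A call has exactly 10 rows; each row shifts and turns the commanded pose from where the row before left it, along the tool's axes as they then stand; what a row does not reach is not made up. The controller multiplies each number of a shift by 4 cm and each number of a turn by 8 degrees. A row lasts 1/8 s, in which the tool goes at most 62.5 mm and 10.7 degrees, less where a joint would pass 70% of its speed; a pose out of reach is approached as far as the arm can. A call with a number of a shift or a turn outside -1 to 1 is refused whole. A call with a gripper value outside its range is refused whole. The fingers move at their own pace and stop on an object; "squeeze" is the grip in N (left out, the last holds). Time passes only in rows, so rows that do not move let the fingers close, or fill a call up. It gives the time, the measured TCP pose, the force, the opening and the grip force at its end, in the units of the state.
- ctrl.get_obs(): the state, without advancing time (a new reading comes with each control period).
- snapshot(name): name is "scene" or "top" or "wrist"; returns a dict with "image" (400x640x3 uint8, red, green, blue), "range_z" (400x640 float32, m along the optical axis (not along the pixel's ray), 0 where there is no reading), "camera_matrix" (3x3 intrinsics, pixels), "rvec" (rotation vector, rad) and "tvec" (3), from world to camera coordinates, as OpenCV has them; the wrist camera has in their place "mount" (4x4, takes a point from camera to tool coordinates, whose origin is the TCP and whose axes are the flange's). Camera axes: x right, y down, z forward; pixel columns grow to the right and rows downward; lengths in m; the calibration is good to about 2 mm. A picture is of the moment at which its call begins: read the wrist's pose just before it.
- ctrl.sign_off(): hands the job in; it is judged then, once.
Trained networks look in a picture, given as the dict that the camera call returned (one of the last four; its "shot" number tells which), for a name from the list of things; names that differ only in an ending like _2 or _b are one class to them, and where a whole thing is asked for, a point or a joint stands for the part that bears it (a point fixed in the world has none). Each returns a list of dicts, best first, with "score" (0 to 1); they miss things now and then, are a little off and sometimes report something else, mostly with a low value. They report only what shows in the picture. A call takes as long as a camera call.
- recognise(picture, label): "centre" ([column, row] as shares, 0 to 1, of the picture: columns of its width, rows of its height, amid what is visible of it).
- tip_of(picture, label): "centre" ([column, row] as shares, 0 to 1, of the picture: columns of its width, rows of its height: a listed point, or the origin of a listed thing).
The state is a dict: "t": time; "joint_pos": joint angles; "qd": joint speeds; "tau": joint torques, N m; "position": TCP position; "eef_rot": TCP orientation; "wrist_force": force on the tool from outside, world axes, zero at the start; "ft_torque": the same for the moment, N m; "opening": finger opening in m; "grip_force": force on a finger pad.
Only numpy, scipy, OpenCV 4.12 (cv2) and the standard library are available. Lean on these libraries where they do the work, as an engineer would, in place of code of your own. Each camera call takes 0.05 s, during which the arm holds its last target. There are 200 camera calls.

TASK

A guest wants a power bank: on the call panel press the white key right down and let it up, then the green key, whereupon the dock releases just one of its three power banks without showing which (the released one still sits in a sprung catch that takes a firm pull; the other two stay locked). Find it by tugging, pull it out along its leaning slot, and set it down gently, not dropped, upright on its foot in the middle of the wooden dish. Leave the other two banks fully plugged in and do not disturb the glasses, the bottle or the card reader.

Things in the scene. Friction and masses are not known exactly. Their poses are not given: they have to be found in the camera images.
- bank_a: one of three identical white power banks, 60 (its x) x 32 (its y) x 125 mm (its z), about 0.23 kg, a blue square on each broad face; origin at the centre of its foot, z along its length to the top end. Plugged in a slot of the dock, lower 50 mm hidden, 75 mm showing, 48 mm free beside each broad face. Which bank is released cannot be seen
- bank_b: one of three identical white power banks, 60 (its x) x 32 (its y) x 125 mm (its z), about 0.23 kg, a blue square on each broad face; origin at the centre of its foot, z along its length to the top end. Plugged in a slot of the dock, lower 50 mm hidden, 75 mm showing, 48 mm free beside each broad face. Which bank is released cannot be seen
- bank_c: one of three identical white power banks, 60 (its x) x 32 (its y) x 125 mm (its z), about 0.23 kg, a blue square on each broad face; origin at the centre of its foot, z along its length to the top end. Plugged in a slot of the dock, lower 50 mm hidden, 75 mm showing, 48 mm free beside each broad face. Which bank is released cannot be seen
- dock: grey charging dock on a black foot, fixed, 150 (x) x 268 (y) mm, 125 high; origin centred underneath. Three slots in a row along its y, 80 mm apart, 50 deep, lean 0.42 rad from vertical towards its -x (its front); banks come out only along their own z. The sprung catch yields at about 12 to 18 N within 10 mm of travel; a locked bank has 1 to 2 mm of play and does not yield
- white_key_top (a point): centre of the top of the round white key (32 mm across) on the black and grey call panel; pressed straight down, 7 mm travel, about 4 N
- green_key_top (a point): centre of the top of the round green key (32 mm across), 70 mm from the white one; same key otherwise
- white_key (a joint): travel of the white key in m: 0 up, 0.007 fully down; springs back
- green_key (a joint): travel of the green key in m: 0 up, 0.007 fully down; springs back
- dish: shallow dark wooden dish with a black mat, fixed, 140x140 mm outside, rim 12 mm high and 6 mm thick, floor 6 mm above the worktop; origin at the centre of its underside
- glass_right: clear tumbler upside down, 69 mm wide, 88 high, behind the dock on its left, beside the soft-serve machine
- pink_bottle: bottle of pink syrup with a white cap, 68 mm wide, 258 high, behind the dock
- glass_left: clear tumbler upside down, 69 mm wide, 88 high, left of the dish
- card_reader: black card terminal, 165x74x24 mm, lying to the left

How it is judged:
By the outcome, as a careful person would: the job done as asked, in the order asked, and still so for the second after the job is handed in, with the robot touching nothing.
It also fails if it takes over 61 s, if anything falls off the work surface, if the arm or the gripper's body presses on something with over 40 N, if the wrist force passes 120 N, or if a joint passes its speed limit or range.

## Working session

There is one attempt and no reset: what is moved stays moved. The work goes in short steps, Python scripts to look and compute and a tool call to move; the robot and the scene stay as the last step left them, time stands still between calls to the robot, and variables do not carry over. Pictures are saved under pics/ and viewed, at most 10 in all, crops included, and the job is handed in when it is done.

Besides the shell and the picture viewer there is one more tool, called after "Request:" by a JSON object that holds its "api" and its "payload". step_arm: Moves the arm, as the interface text tells. Its arguments: {"type":"object","properties":{"rows":{"type":"array","items":{"type":"object","properties":{"x":{"type":"number"},"y":{"type":"number"},"z":{"type":"number"},"rx":{"type":"number"},"ry":{"type":"number"},"rz":{"type":"number"},"grip":{"type":"number"}}}},"squeeze":{"type":"number"}},"required":["rows"]}

```bash
mkdir -p pics
cat > h.py <<'E'
import numpy as np, cv2
from cell import ctrl, snapshot, recognise, tip_of
from scipy.spatial.transform import Rotation as R
def tool():
    o=ctrl.get_obs(); T=np.eye(4); T[:3,:3]=R.from_euler('xyz',o['eef_rot']).as_matrix(); T[:3,3]=o['position']; return T
def cam2world(p,T=None):
    if 'mount' in p: return T@np.array(p['mount'])
    M=np.eye(4); M[:3,:3]=cv2.Rodrigues(np.array(p['rvec'],float))[0]; M[:3,3]=np.ravel(p['tvec']); return np.linalg.inv(M)
def cloud(p,T=None):
    K=np.array(p['camera_matrix']); z=p['range_z']; v,u=np.mgrid[:400,:640]
    c=np.stack([(u-K[0,2])*z/K[0,0],(v-K[1,2])*z/K[1,1],z,np.ones_like(z)],-1)
    w=(c@cam2world(p,T).T)[...,:3]; w[z==0]=np.nan; return w
def at(w,c,r=2):
    u=int(c[0]*640);v=int(c[1]*400); return np.nanmedian(w[max(v-r,0):v+r+1,max(u-r,0):u+r+1].reshape(-1,3),0)
def ray_plane(p,c,zp,T=None):
    K=np.array(p['camera_matrix']); M=cam2world(p,T)
    d=M[:3,:3]@np.linalg.inv(K)@np.array([c[0]*640,c[1]*400,1]); return M[:3,3]+d*(zp-M[2,3])/d[2]
def save(p,n): cv2.imwrite('pics/'+n,p['image'][:,:,::-1])
E
cat > a.py <<'E'
from h import *
np.set_printoptions(precision=3,suppress=True)
print(ctrl.get_obs(), ctrl.grasp_offset)
ims=[]
for n in ['scene','top']:
    p=snapshot(n); w=cloud(p); np.savez(n,w=w,im=p['image']); ims.append(p['image'])
    print(n,'cam',cam2world(p)[:3,3])
    for l in ['bank_a','dock','white_key_top','green_key_top','dish','glass_right','glass_left','pink_bottle','card_reader']:
        for f in (recognise,tip_of):
            for d in f(p,l)[:4]:
                print(l,f.__name__,round(d['score'],2),np.array(d['centre'])*[640,400],at(w,d['centre']))
    save(p,n+'.png')
E
python3 a.py
```

```text
{'t': 0.0, 'joint_pos': array([-1.288,  0.469, -0.049,  1.534,  0.024,  1.141, -0.082]), 'qd': array([ 0.   , -0.002, -0.001, -0.001, -0.001,  0.   , -0.001]), 'tau': array([ -0.   , -50.798,  -0.08 , -23.615,  -0.061,   0.038,   0.   ]), 'position': array([0.207, 0.642, 0.221]), 'eef_rot': array([-3.14,  0.  ,  2.83]), 'wrist_force': array([0.119, 0.231, 0.046]), 'ft_torque': array([-0.027, -0.019,  0.021]), 'grip_force': 0.0, 'opening': 0.08743156768175155} 0.0187
scene cam [ 0.051 -0.427  1.488]
bank_a call 0.77 [381.504 272.88 ] [ 0.513 -0.178  0.167]
bank_a call 0.62 [403.328 285.12 ] [ 0.53  -0.249  0.168]
bank_a call 0.56 [428.48 307.52] [ 0.535 -0.34   0.163]
bank_a call 0.68 [403.968 287.52 ] [ 0.526 -0.253  0.167]
bank_a call 0.67 [387.008 272.2  ] [ 0.528 -0.188  0.163]
bank_a call 0.58 [431.424 304.88 ] [ 0.547 -0.341  0.168]
dock call 0.95 [409.088 297.68 ] [ 0.544 -0.276  0.089]
dock call 0.59 [403.776 294.8  ] [ 0.512 -0.266  0.159]
white_key_top call 0.35 [230.912 166.6  ] [0.453 0.5   0.041]
green_key_top call 0.55 [318.592 264.68 ] [0.429 0.006 0.039]
green_key_top 
[... 1606 characters left out ...]
l 0.75 [275.072 254.48 ] [0.424 0.303 0.007]
dish call 0.72 [273.216 253.52 ] [0.427 0.31  0.006]
glass_left call 0.92 [207.808 241.   ] [0.466 0.513 0.088]
glass_left call 0.47 [343.424 255.68 ] [0.419 0.076 0.039]
glass_left call 0.68 [209.984 238.8  ] [0.476 0.507 0.086]
glass_left call 0.21 [180.48 253.52] [0.429 0.619 0.021]
pink_bottle call 0.73 [436.288 149.2  ] [ 0.736 -0.206  0.192]
pink_bottle call 0.95 [427.008 157.88 ] [ 0.726 -0.193  0.122]
card_reader call 0.72 [179.968 250.32 ] [0.439 0.623 0.023]
card_reader call 0.72 [345.728 251.28 ] [0.432 0.069 0.038]
card_reader call 0.56 [180.672 254.   ] [0.426 0.619 0.022]
card_reader call 0.43 [466.176 201.68 ] [ 0.584 -0.309  0.124]
```

```bash
cat > b.py <<'E'
from h import *
np.set_printoptions(precision=4,suppress=True)
im=cv2.imread('pics/top.png')[100:330,160:560]; sc=cv2.imread('pics/scene.png')[130:360,190:500]
cv2.imwrite('pics/m.png',np.vstack([cv2.resize(im,(520,299)),cv2.resize(sc,(520,299))]))
for n in ['top','scene']:
    d=np.load(n+'.npz'); w=d['w']; I=d['im'].astype(int); hsv=cv2.cvtColor(d['im'],cv2.COLOR_RGB2HSV).astype(int)
    x,y,z=np.moveaxis(w,-1,0)
    reg=(x>.37)&(x<.52)&(y>-.06)&(y<.14)&(z>.028)&(z<.06)
    g=reg&(hsv[...,0]>40)&(hsv[...,0]<90)&(hsv[...,1]>100); wh=reg&(hsv[...,1]<50)&(hsv[...,2]>170)
    for nm,m in (('green',g),('white',wh)):
        print(n,nm,m.sum(),np.nanmedian(w[m],0),np.nanmin(w[m],0),np.nanmax(w[m],0))
    reg=(x>.42)&(x<.68)&(y>-.42)&(y<-.08)&(z>.13)
    m=(reg).astype(np.uint8); k,lab,st,ce=cv2.connectedComponentsWithStats(m)
    for i in range(1,k):
        if st[i,4]>25:
            q=w[lab==i]; print(n,'comp',st[i],q.mean(0),q.min(0),q.max(0))
    # blue squares
    b=(x>.42)&(x<.68)&(y>-.42)&(y<-.08)&(z>.08)&(hsv[...,0]>95)&(hsv[...,0]<130)&(hsv[...,1]>120)
    k,lab,st,ce=cv2.connectedComponentsWithStats(b.astype(np.uint8))
    for i in range(1,k):
        if st[i,4]>6: print(n,'blue',st[i,4],w[lab==i].mean(0))
    m=(abs(x-.43)<.1)&(abs(y-.305)<.1)&(z>.004)&(z<.03)
    q=w[m][:,:2].astype(np.float32); print('dish',cv2.minAreaRect(q))
    m=(x>.42)&(x<.72)&(y>-.42)&(y<-.06)&(z>.09)&(z<.127)
    print('docktop',cv2.minAreaRect(w[m][:,:2].astype(np.float32)))
    m=(x>.35)&(x<.52)&(y>-.1)&(y<.17)&(z>.012)&(z<.06)
    print('panel',cv2.minAreaRect(w[m][:,:2].astype(np.float32)))
E
python3 b.py
```

```text
top green 70 [0.4378 0.0033 0.0399] [ 0.4248 -0.0132  0.0282] [0.4511 0.0169 0.0489]
top white 63 [0.4254 0.0723 0.0393] [0.4123 0.0594 0.0307] [0.4385 0.0857 0.0456]
top comp [467 199  17  24 310] [ 0.5513 -0.3261  0.1604] [ 0.5155 -0.3499  0.1306] [ 0.5896 -0.3078  0.1832]
top comp [442 204  16  24 295] [ 0.5356 -0.2481  0.1605] [ 0.5009 -0.2701  0.1305] [ 0.5744 -0.2305  0.1841]
top comp [417 209  16  25 284] [ 0.5196 -0.1708  0.1613] [ 0.4834 -0.1945  0.1309] [ 0.5595 -0.1524  0.1825]
dish ((0.4297862648963928, 0.30526870489120483), (0.19981174170970917, 0.19790376722812653), 89.77798461914062)
docktop ((0.6194559335708618, -0.23440584540367126), (0.2114286720752716, 0.253783643245697), 12.91230583190918)
panel ((0.4513814449310303, 0.012513905763626099), (0.1148558184504509, 0.19448813796043396), 9.35987663269043)
scene green 84 [ 0.4353 -0.0002  0.0383] [ 0.4194 -0.0137  0.0283] [0.452  0.0204 0.0454]
scene white 53 [0.4248 0.0704 0.0407] [0.41   0.0574 0.0329] [0.4379 0.0849 0.0467]
scene comp [371 262  20  22 253] [ 0.5123 -0.1778  0.1639] [ 0.4826 -0.1957  0.1306] [ 0.5595 -0.1562  0.1823]
scene comp [395 277  19  22 251] [ 0.5276 -0.2553  0.1649] [ 0.4981 -0.2736  0.1306] [ 0.5707 -0.2355  0.1837]
scene comp [418 292  20  23 255] [ 0.5424 -0.3329  0.1652] [ 0.513  -0.3527  0.1347] [ 0.5859 -0.3125  0.1808]
dish ((0.4308347702026367, 0.3045984208583832), (0.1991664618253708, 0.19843840599060059), 0.526657223701477)
docktop ((0.6206201910972595, -0.23399652540683746), (0.20949091017246246, 0.25273287296295166), 13.272767066955566)
panel ((0.4207566976547241, 0.034001514315605164), (0.10481645166873932, 0.14036770164966583), 9.641658782958984)
```

View pics/m.png

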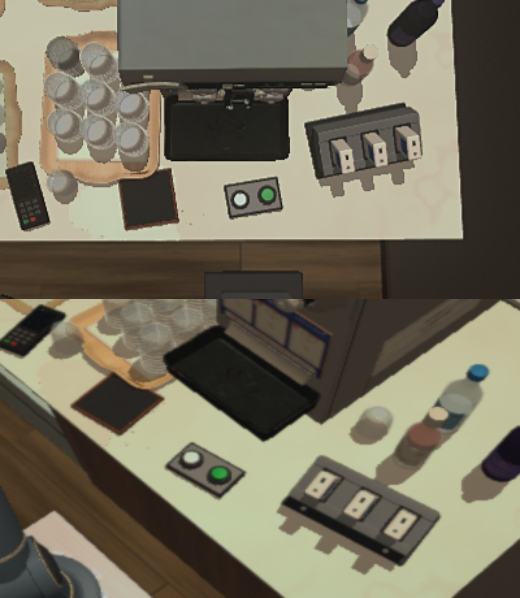

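The top view shows the dish at about (148,198) in the mosaic, the panel with white (240,199) and green (267,195), and the dock with three banks at (342–408,150). Both cameras give the same positions.

```bash
cat > plan.py <<'E'
from h import *
np.set_printoptions(precision=4,suppress=True)
def down(yaw,lean=0.): # tool pose for dock yaw; tool z = -(bank z), tool y = dock y
    bz=np.array([-np.sin(lean)*np.cos(yaw),-np.sin(lean)*np.sin(yaw),np.cos(lean)])
    y=np.array([-np.sin(yaw),np.cos(yaw),0]); z=-bz; return np.stack([np.cross(y,z),y,z],1)
def plan(T0,wps):
    """wps: (pos,Rot or None,n rows); prints unit rows"""
    P,Q=T0[:3,3].copy(),T0[:3,:3].copy()
    for pos,rot,n in wps:
        rot=Q if rot is None else rot
        tot=R.from_matrix(Q.T@rot).as_rotvec(); d=(np.array(pos)-P)/n
        print('-> per-row tool units, world step mm',np.linalg.norm(d)*1e3)
        for i in range(n):
            print('  xyz',np.round(Q.T@d/.04,3),'r',np.round(tot/n/np.deg2rad(8),3)); Q=Q@R.from_rotvec(tot/n).as_matrix(); P=P+d
E
python3 - <<'E'
from plan import *
plan(tool(),[((.30,.50,.2),down(.2),5),((.43,.25,.16),None,8),((.425,.0715,.075),None,6)])
E
```

```text
-> per-row tool units, world step mm 34.32108290223132
  xyz [-0.661 -0.535  0.113] r [ 0.     0.    -0.733]
  xyz [-0.603 -0.6    0.113] r [ 0.     0.    -0.733]
  xyz [-0.538 -0.659  0.113] r [ 0.     0.    -0.733]
  xyz [-0.468 -0.71   0.113] r [ 0.     0.    -0.733]
  xyz [-0.393 -0.754  0.113] r [ 0.     0.    -0.733]
-> per-row tool units, world step mm 35.57562367689427
  xyz [-0.243 -0.846  0.125] r [0. 0. 0.]
  xyz [-0.243 -0.846  0.125] r [0. 0. 0.]
  xyz [-0.243 -0.846  0.125] r [0. 0. 0.]
  xyz [-0.243 -0.846  0.125] r [0. 0. 0.]
  xyz [-0.243 -0.846  0.125] r [0. 0. 0.]
  xyz [-0.243 -0.846  0.125] r [0. 0. 0.]
  xyz [-0.243 -0.846  0.125] r [0. 0. 0.]
  xyz [-0.243 -0.846  0.125] r [0. 0. 0.]
-> per-row tool units, world step mm 32.96136206058373
  xyz [ 0.168 -0.725  0.354] r [0. 0. 0.]
  xyz [ 0.168 -0.725  0.354] r [0. 0. 0.]
  xyz [ 0.168 -0.725  0.354] r [0. 0. 0.]
  xyz [ 0.168 -0.725  0.354] r [0. 0. 0.]
  xyz [ 0.168 -0.725  0.354] r [0. 0. 0.]
  xyz [ 0.168 -0.725  0.354] r [0. 0. 0.]
```

Request:
{"api": "step_arm", "payload": {"rows": [{"x": -0.66, "y": -0.54, "z": 0.11, "rz": -0.73, "grip": 0}, {"x": -0.6, "y": -0.6, "z": 0.11, "rz": -0.73, "grip": 0}, {"x": -0.54, "y": -0.66, "z": 0.11, "rz": -0.73, "grip": 0}, {"x": -0.47, "y": -0.71, "z": 0.11, "rz": -0.73, "grip": 0}, {"x": -0.39, "y": -0.75, "z": 0.11, "rz": -0.73, "grip": 0}, {"x": -0.24, "y": -0.85, "z": 0.12, "grip": 0}, {"x": -0.24, "y": -0.85, "z": 0.12, "grip": 0}, {"x": -0.24, "y": -0.85, "z": 0.12, "grip": 0}, {"x": -0.24, "y": -0.85, "z": 0.12, "grip": 0}, {"x": -0.24, "y": -0.85, "z": 0.12, "grip": 0}]}}

```text
$.rows[0]: bad value
```

Request:
{"api": "step_arm", "payload": {"rows": [{"x": -0.24, "y": -0.85, "z": 0.12}, {"x": -0.24, "y": -0.85, "z": 0.12}, {"x": -0.24, "y": -0.85, "z": 0.12}, {"x": 0.17, "y": -0.73, "z": 0.3}, {"x": 0.17, "y": -0.73, "z": 0.3}, {"x": 0.17, "y": -0.73, "z": 0.3}, {"x": 0.17, "y": -0.73, "z": 0.3}, {"x": 0.17, "y": -0.73, "z": 0.3}, {"x": 0.17, "y": -0.73, "z": 0.3}, {"x": 0}]}}

```text
$.rows[0]: bad value
```

Run:
```python
from plan import *
o=ctrl.get_obs();T=tool();p=snapshot('wrist');save(p,'w1.png');w=cloud(p,T)
print(o['t'],T,o['wrist_force'],o['joint_pos'],o['opening'])
hsv=cv2.cvtColor(p['image'],cv2.COLOR_RGB2HSV).astype(int);x,y,z=np.moveaxis(w,-1,0)
for l in ['white_key_top','green_key_top']:
    for f in (recognise,tip_of):
        for d in f(p,l)[:2]: print(l,round(d['score'],2),np.array(d['centre'])*[640,400],at(w,d['centre']))
reg=(x>.36)&(x<.52)&(y>-.06)&(y<.14)&(z>.025)&(z<.06)
g=reg&(hsv[...,0]>40)&(hsv[...,0]<90)&(hsv[...,1]>100); wh=reg&(hsv[...,1]<50)&(hsv[...,2]>170)
for m in (g,wh): print(m.sum(),np.nanmedian(w[m],0),np.nanpercentile(w[m],2,0),np.nanpercentile(w[m],98,0)) if m.any() else 0
```

```text
1.9 [[-0.9518  0.3068  0.      0.207 ]
 [ 0.3068  0.9518  0.      0.6425]
 [ 0.      0.     -1.      0.2226]
 [ 0.      0.      0.      1.    ]] [ 0.7932 -0.3589  0.2666] [-1.2879  0.4686 -0.0486  1.5325  0.0241  1.141  -0.0823] 0.0871408488128667
```

View pics/w1.png

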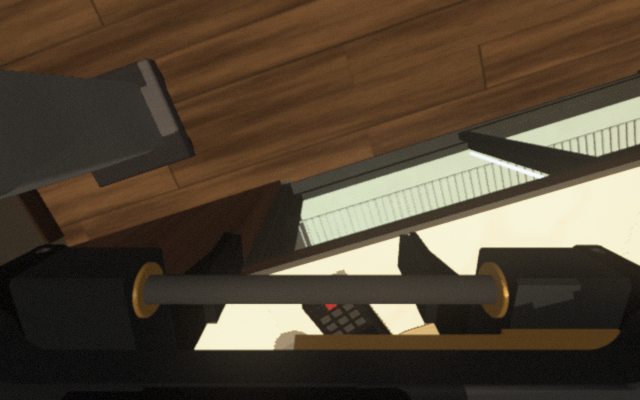

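The wrist view shows only the floor and the worktop edge, with the card reader at (345,310), so the arm has not moved. The moves were refused, so I'll send every field in each row.

Request:
{"api": "step_arm", "payload": {"rows": [{"x": -0.66, "y": -0.54, "z": 0.11, "rx": 0, "ry": 0, "rz": -0.73, "grip": 0}, {"x": -0.6, "y": -0.6, "z": 0.11, "rx": 0, "ry": 0, "rz": -0.73, "grip": 0}, {"x": -0.54, "y": -0.66, "z": 0.11, "rx": 0, "ry": 0, "rz": -0.73, "grip": 0}, {"x": -0.47, "y": -0.71, "z": 0.11, "rx": 0, "ry": 0, "rz": -0.73, "grip": 0}, {"x": -0.39, "y": -0.75, "z": 0.11, "rx": 0, "ry": 0, "rz": -0.73, "grip": 0}, {"x": -0.24, "y": -0.85, "z": 0.12, "rx": 0, "ry": 0, "rz": 0, "grip": 0}, {"x": -0.24, "y": -0.85, "z": 0.12, "rx": 0, "ry": 0, "rz": 0, "grip": 0}, {"x": -0.24, "y": -0.85, "z": 0.12, "rx": 0, "ry": 0, "rz": 0, "grip": 0}, {"x": -0.24, "y": -0.85, "z": 0.12, "rx": 0, "ry": 0, "rz": 0, "grip": 0}, {"x": -0.24, "y": -0.85, "z": 0.12, "rx": 0, "ry": 0, "rz": 0, "grip": 0}], "squeeze": 20}}

```text
t: 3.4
position: [0.3808, 0.3417, 0.1767]
eef_rot: [3.141, 0.001, -2.944]
wrist_force: [1.0, 0.4, 0.1]
opening: 0.0016
grip_force: 0.0
```

Run:
```python
from plan import *
T=tool(); print(T); plan(T,[((.435,.18,.13),None,5),((.425,.0715,.06),None,4)])
```

```text
[[-0.9805 -0.1965  0.0005  0.3808]
 [-0.1965  0.9805  0.0006  0.3417]
 [-0.0006  0.0004 -1.      0.1767]
 [ 0.      0.      0.      1.    ]]
-> per-row tool units, world step mm 35.36318890581107
  xyz [-0.107 -0.846  0.233] r [0. 0. 0.]
  xyz [-0.107 -0.846  0.233] r [0. 0. 0.]
  xyz [-0.107 -0.846  0.233] r [0. 0. 0.]
  xyz [-0.107 -0.846  0.233] r [0. 0. 0.]
  xyz [-0.107 -0.846  0.233] r [0. 0. 0.]
-> per-row tool units, world step mm 32.3769304443766
  xyz [ 0.195 -0.653  0.437] r [0. 0. 0.]
  xyz [ 0.195 -0.653  0.437] r [0. 0. 0.]
  xyz [ 0.195 -0.653  0.437] r [0. 0. 0.]
  xyz [ 0.195 -0.653  0.437] r [0. 0. 0.]
```

Request:
{"api": "step_arm", "payload": {"rows": [{"x": -0.11, "y": -0.85, "z": 0.23, "rx": 0, "ry": 0, "rz": 0, "grip": 0}, {"x": -0.11, "y": -0.85, "z": 0.23, "rx": 0, "ry": 0, "rz": 0, "grip": 0}, {"x": -0.11, "y": -0.85, "z": 0.23, "rx": 0, "ry": 0, "rz": 0, "grip": 0}, {"x": -0.11, "y": -0.85, "z": 0.23, "rx": 0, "ry": 0, "rz": 0, "grip": 0}, {"x": -0.11, "y": -0.85, "z": 0.23, "rx": 0, "ry": 0, "rz": 0, "grip": 0}, {"x": 0.19, "y": -0.65, "z": 0.43, "rx": 0, "ry": 0, "rz": 0, "grip": 0}, {"x": 0.19, "y": -0.65, "z": 0.43, "rx": 0, "ry": 0, "rz": 0, "grip": 0}, {"x": 0.19, "y": -0.65, "z": 0.43, "rx": 0, "ry": 0, "rz": 0, "grip": 0}, {"x": 0.19, "y": -0.65, "z": 0.43, "rx": 0, "ry": 0, "rz": 0, "grip": 0}, {"x": 0, "y": 0, "z": 0, "rx": 0, "ry": 0, "rz": 0, "grip": 0}]}}

```text
t: 4.65
position: [0.4247, 0.0704, 0.0609]
eef_rot: [-3.141, -0.003, -2.948]
wrist_force: [0.9, -0.2, -0.1]
opening: 0.0006
grip_force: 0.0
```

Run:
```python
from plan import *
o=ctrl.get_obs();T=tool();p=snapshot('wrist');save(p,'w2.png');w=cloud(p,T);s=snapshot('scene');save(s,'s2.png')
print(o['t'],T[:3,3],o['wrist_force'],o['joint_pos'])
hsv=cv2.cvtColor(p['image'],cv2.COLOR_RGB2HSV).astype(int);x,y,z=np.moveaxis(w,-1,0)
reg=(x>.36)&(x<.52)&(y>-.06)&(y<.14)&(z>.02)&(z<.06)
g=reg&(hsv[...,0]>40)&(hsv[...,0]<90)&(hsv[...,1]>100); wh=reg&(hsv[...,1]<50)&(hsv[...,2]>170)
for m in (g,wh): print(m.sum(),np.nanmedian(w[m],0),np.nanpercentile(w[m],2,0),np.nanpercentile(w[m],98,0)) if m.any() else 0
b=cv2.resize(s['image'][200:320,230:390],(480,360)); a=cv2.resize(p['image'],(480,300))
cv2.imwrite('pics/m2.png',np.vstack([a,b[:290]])[:,:,::-1])
```

```text
4.65 [0.4247 0.0704 0.0609] [ 0.9044 -0.1996 -0.0612] [-0.3145  0.3138  0.061   2.2446 -0.0332  0.5869  1.536 ]
1953 [0.4347 0.001  0.0391] [ 0.4227 -0.0133  0.0286] [0.4514 0.016  0.0405]
64 [0.4308 0.0589 0.0391] [0.4267 0.0561 0.0287] [0.4386 0.0848 0.0404]
```

View pics/m2.png

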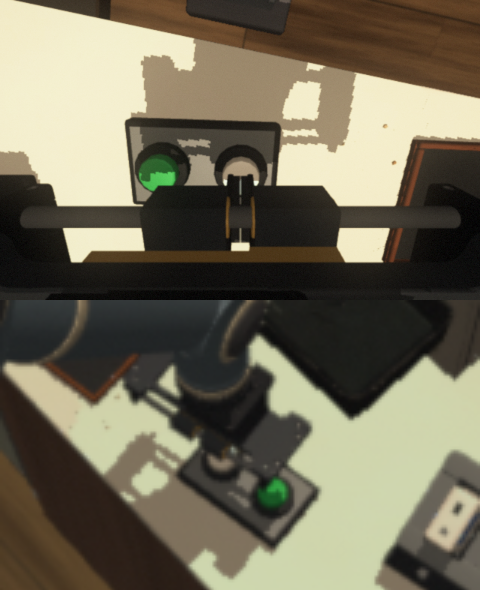

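The closed fingers are right above the white key, at (240,180) in the wrist view. The key tops measure z = 0.040. I'll press white now.

Request:
{"api": "step_arm", "payload": {"rows": [{"x": 0, "y": 0, "z": 0.25, "rx": 0, "ry": 0, "rz": 0, "grip": 0}, {"x": 0, "y": 0, "z": 0.25, "rx": 0, "ry": 0, "rz": 0, "grip": 0}, {"x": 0, "y": 0, "z": 0.05, "rx": 0, "ry": 0, "rz": 0, "grip": 0}, {"x": 0, "y": 0, "z": 0.05, "rx": 0, "ry": 0, "rz": 0, "grip": 0}, {"x": 0, "y": 0, "z": 0.05, "rx": 0, "ry": 0, "rz": 0, "grip": 0}, {"x": 0, "y": 0, "z": 0.04, "rx": 0, "ry": 0, "rz": 0, "grip": 0}, {"x": 0, "y": 0, "z": 0.04, "rx": 0, "ry": 0, "rz": 0, "grip": 0}, {"x": 0, "y": 0, "z": 0, "rx": 0, "ry": 0, "rz": 0, "grip": 0}, {"x": 0, "y": 0, "z": 0, "rx": 0, "ry": 0, "rz": 0, "grip": 0}, {"x": 0, "y": 0, "z": 0, "rx": 0, "ry": 0, "rz": 0, "grip": 0}]}}

```text
t: 6.0
position: [0.4258, 0.0724, 0.0326]
eef_rot: [3.141, 0.0, -2.944]
wrist_force: [-2.6, 1.5, 3.3]
opening: 0.0005
grip_force: 1.9
```

Request:
{"api": "step_arm", "payload": {"rows": [{"x": 0, "y": 0, "z": 0.025, "rx": 0, "ry": 0, "rz": 0, "grip": 0}, {"x": 0, "y": 0, "z": 0.025, "rx": 0, "ry": 0, "rz": 0, "grip": 0}, {"x": 0, "y": 0, "z": 0.025, "rx": 0, "ry": 0, "rz": 0, "grip": 0}, {"x": 0, "y": 0, "z": 0.025, "rx": 0, "ry": 0, "rz": 0, "grip": 0}, {"x": 0, "y": 0, "z": 0, "rx": 0, "ry": 0, "rz": 0, "grip": 0}, {"x": 0, "y": 0, "z": 0, "rx": 0, "ry": 0, "rz": 0, "grip": 0}, {"x": 0, "y": 0, "z": 0, "rx": 0, "ry": 0, "rz": 0, "grip": 0}, {"x": 0, "y": 0, "z": 0, "rx": 0, "ry": 0, "rz": 0, "grip": 0}, {"x": 0, "y": 0, "z": 0, "rx": 0, "ry": 0, "rz": 0, "grip": 0}, {"x": 0, "y": 0, "z": 0, "rx": 0, "ry": 0, "rz": 0, "grip": 0}]}}

```text
t: 7.25
position: [0.426, 0.0724, 0.0316]
eef_rot: [3.141, 0.0, -2.944]
wrist_force: [-11.4, -0.1, 42.7]
opening: 0.0007
grip_force: 21.5
```

Request:
{"api": "step_arm", "payload": {"rows": [{"x": 0, "y": 0, "z": -0.4, "rx": 0, "ry": 0, "rz": 0, "grip": 0}, {"x": 0, "y": 0, "z": -0.4, "rx": 0, "ry": 0, "rz": 0, "grip": 0}, {"x": 0.02, "y": -0.6, "z": 0, "rx": 0, "ry": 0, "rz": 0, "grip": 0}, {"x": 0.02, "y": -0.6, "z": 0, "rx": 0, "ry": 0, "rz": 0, "grip": 0}, {"x": 0.02, "y": -0.6, "z": 0, "rx": 0, "ry": 0, "rz": 0, "grip": 0}, {"x": 0, "y": 0, "z": 0.25, "rx": 0, "ry": 0, "rz": 0, "grip": 0}, {"x": 0, "y": 0, "z": 0.25, "rx": 0, "ry": 0, "rz": 0, "grip": 0}, {"x": 0, "y": 0, "z": 0.08, "rx": 0, "ry": 0, "rz": 0, "grip": 0}, {"x": 0, "y": 0, "z": 0.08, "rx": 0, "ry": 0, "rz": 0, "grip": 0}, {"x": 0, "y": 0, "z": 0.08, "rx": 0, "ry": 0, "rz": 0, "grip": 0}]}}

```text
t: 8.5
position: [0.4373, 0.0019, 0.0317]
eef_rot: [3.141, -0.001, -2.943]
wrist_force: [-9.1, -1.0, 38.4]
opening: 0.0007
grip_force: 19.6
```

Request:
{"api": "step_arm", "payload": {"rows": [{"x": 0, "y": 0, "z": 0.02, "rx": 0, "ry": 0, "rz": 0, "grip": 0}, {"x": 0, "y": 0, "z": 0, "rx": 0, "ry": 0, "rz": 0, "grip": 0}, {"x": 0, "y": 0, "z": 0, "rx": 0, "ry": 0, "rz": 0, "grip": 0}, {"x": 0, "y": 0, "z": 0, "rx": 0, "ry": 0, "rz": 0, "grip": 0}, {"x": 0, "y": 0, "z": 0, "rx": 0, "ry": 0, "rz": 0, "grip": 0}, {"x": 0, "y": 0, "z": 0, "rx": 0, "ry": 0, "rz": 0, "grip": 0}, {"x": 0, "y": 0, "z": 0, "rx": 0, "ry": 0, "rz": 0, "grip": 0}, {"x": 0, "y": 0, "z": 0, "rx": 0, "ry": 0, "rz": 0, "grip": 0}, {"x": 0, "y": 0, "z": 0, "rx": 0, "ry": 0, "rz": 0, "grip": 0}, {"x": 0, "y": 0, "z": 0, "rx": 0, "ry": 0, "rz": 0, "grip": 0}]}}

```text
t: 9.75
position: [0.4373, 0.0019, 0.032]
eef_rot: [3.141, -0.001, -2.943]
wrist_force: [-6.6, -0.3, 25.4]
opening: 0.0004
grip_force: 12.9
```

Run:
```python
from plan import *
D=down(.2,.42); B=np.stack([-D[:,0],D[:,1],-D[:,2]],1) # bank axes
for n in ['top','scene']:
    w=np.load(n+'.npz')['w']; x,y,z=np.moveaxis(w,-1,0)
    m=((x>.42)&(x<.68)&(y>-.42)&(y<-.08)&(z>.135)).astype(np.uint8); k,lab,st,_=cv2.connectedComponentsWithStats(m)
    for i in range(1,k):
        if st[i,4]<50: continue
        q=w[lab==i]@B; top=np.percentile(q[:,2],90); t=q[abs(q[:,2]-np.median(q[q[:,2]>top-.008,2]))<.006]
        lo,hi=np.percentile(t,3,0),np.percentile(t,97,0); c=(lo+hi)/2; c[2]=np.median(t[:,2])
        r=cv2.minAreaRect(t[:,:2].astype(np.float32))
        print(n,len(t),'size',hi-lo,'rect',r,'world top centre',B@c)
T=tool()
plan(T,[(T[:3,3]+[0,0,.15],None,4)])
```

```text
top 182 size [0.0551 0.0296 0.0101] rect ((0.4929874539375305, -0.4328705072402954), (0.03304213657975197, 0.05869556590914726), 89.57613372802734) world top centre [ 0.5426 -0.3313  0.1669]
top 176 size [0.0555 0.0296 0.0099] rect ((0.49380603432655334, -0.3532028794288635), (0.03327960520982742, 0.05918293446302414), 89.04022216796875) world top centre [ 0.5275 -0.2526  0.1671]
top 180 size [0.0562 0.0296 0.0104] rect ((0.4941786825656891, -0.27278637886047363), (0.0330536849796772, 0.060719382017850876), 89.72620391845703) world top centre [ 0.5111 -0.1745  0.1665]
scene 208 size [0.0554 0.0288 0.0106] rect ((0.4917161166667938, -0.2742283344268799), (0.03127909451723099, 0.05928066745400429), 87.32054901123047) world top centre [ 0.5097 -0.1767  0.1658]
scene 218 size [0.0545 0.0299 0.0095] rect ((0.4918619990348816, -0.35429999232292175), (0.03190428018569946, 0.05957058072090149), 89.23511505126953) world top centre [ 0.5255 -0.2548  0.1659]
scene 231 size [0.0552 0.0297 0.0093] rect ((0.49100327491760254, -0.4341837465763092), (0.0595334991812706, 0.032203659415245056), 0.8146984577178955) world top centre [ 0.5408 -0.3333  0.1656]
-> per-row tool units, world step mm 37.5
  xyz [ 0.     0.001 -0.937] r [0. 0. 0.]
  xyz [ 0.     0.001 -0.937] r [0. 0. 0.]
  xyz [ 0.     0.001 -0.937] r [0. 0. 0.]
  xyz [ 0.     0.001 -0.937] r [0. 0. 0.]
```

Run:
```python
from plan import *
T=tool(); D=down(.2,.42); bz=-D[:,2]; top=np.array([.5104,-.1756,.166])
print(top+.06*bz, top-.045*bz)
plan(T,[(T[:3,3]+[0,0,.11],None,3),(top+.06*bz,D,6),(top-.045*bz,None,4)])
```

```text
[ 0.4864 -0.1805  0.2208] [ 0.5284 -0.172   0.1249]
-> per-row tool units, world step mm 36.66666666666666
  xyz [ 0.     0.001 -0.917] r [0. 0. 0.]
  xyz [ 0.     0.001 -0.917] r [0. 0. 0.]
  xyz [ 0.     0.001 -0.917] r [0. 0. 0.]
-> per-row tool units, world step mm 34.109786559855266
  xyz [-0.051 -0.785 -0.329] r [ 0.001 -0.502 -0.002]
  xyz [-0.074 -0.785 -0.325] r [ 0.001 -0.502 -0.002]
  xyz [-0.096 -0.785 -0.319] r [ 0.001 -0.502 -0.002]
  xyz [-0.118 -0.785 -0.311] r [ 0.001 -0.502 -0.002]
  xyz [-0.139 -0.785 -0.302] r [ 0.001 -0.502 -0.002]
  xyz [-0.16  -0.785 -0.292] r [ 0.001 -0.502 -0.002]
-> per-row tool units, world step mm 26.249999999999982
  xyz [0.    0.    0.656] r [0. 0. 0.]
  xyz [0.    0.    0.656] r [0. 0. 0.]
  xyz [0.    0.    0.656] r [0. 0. 0.]
  xyz [0.    0.    0.656] r [0. 0. 0.]
```

Request:
{"api": "step_arm", "payload": {"rows": [{"x": 0, "y": 0, "z": -0.95, "rx": 0, "ry": 0, "rz": 0, "grip": 0}, {"x": 0, "y": 0, "z": -0.95, "rx": 0, "ry": 0, "rz": 0, "grip": 0}, {"x": 0, "y": 0, "z": -0.92, "rx": 0, "ry": 0, "rz": 0, "grip": 62}, {"x": -0.05, "y": -0.785, "z": -0.33, "rx": 0, "ry": -0.5, "rz": 0, "grip": 62}, {"x": -0.07, "y": -0.785, "z": -0.325, "rx": 0, "ry": -0.5, "rz": 0, "grip": 62}, {"x": -0.1, "y": -0.785, "z": -0.32, "rx": 0, "ry": -0.5, "rz": 0, "grip": 62}, {"x": -0.12, "y": -0.785, "z": -0.31, "rx": 0, "ry": -0.5, "rz": 0, "grip": 62}, {"x": -0.14, "y": -0.785, "z": -0.3, "rx": 0, "ry": -0.5, "rz": 0, "grip": 62}, {"x": -0.16, "y": -0.785, "z": -0.29, "rx": 0, "ry": -0.5, "rz": 0, "grip": 62}, {"x": 0, "y": 0, "z": 0, "rx": 0, "ry": 0, "rz": 0, "grip": 62}]}}

```text
t: 11.0
position: [0.4864, -0.1838, 0.2224]
eef_rot: [-3.14, 0.42, -2.949]
wrist_force: [-0.3, 0.1, -0.3]
opening: 0.061
grip_force: 0.0
```

Run:
```python
from plan import *
T=tool(); D=down(.2,.42); bz=-D[:,2]; top=np.array([.5104,-.1756,.166])
print(T,ctrl.get_obs()['joint_pos'])
plan(T,[(top-.045*bz,D,1)])
p=snapshot('wrist');save(p,'w3.png')
w=cloud(p,T)
q=w.reshape(-1,3); q=q[(q[:,2]>.14)&(q[:,2]<.19)&(abs(q[:,0]-.53)<.08)&(q[:,1]<-.12)&(q[:,1]>-.39)]
B=np.stack([-D[:,0],D[:,1],-D[:,2]],1); c=q@B
for i in range(3):
    tb=B.T@(top-np.array([-.0157,.0784,0])*i); s=c[(abs(c[:,1]-tb[1])<.03)&(c[:,2]>tb[2]-.006)]
    if len(s)>20: print(i,len(s),'model',tb,'lo/hi',np.percentile(s,3,0),np.percentile(s,97,0))
```

```text
[[-0.896  -0.1911  0.4007  0.4864]
 [-0.1749  0.9816  0.077  -0.1838]
 [-0.408  -0.0011 -0.913   0.2224]
 [ 0.      0.      0.      1.    ]] [ 0.1931  0.0659  0.2419  2.1529 -0.4477  0.6238  2.5215]
-> per-row tool units, world step mm 106.85431001063122
  xyz [0.001 0.093 2.67 ] r [-0.03   0.002 -0.047]
0 3113 model [ 0.4926 -0.2735 -0.0382] lo/hi [ 0.4644 -0.2902 -0.0423] [ 0.5191 -0.2608 -0.0371]
1 3142 model [ 0.4924 -0.3535 -0.0381] lo/hi [ 0.464  -0.3688 -0.0423] [ 0.5186 -0.34   -0.0368]
2 3247 model [ 0.4922 -0.4334 -0.038 ] lo/hi [ 0.4639 -0.4485 -0.0428] [ 0.5177 -0.4195 -0.0365]
```

View pics/w3.png

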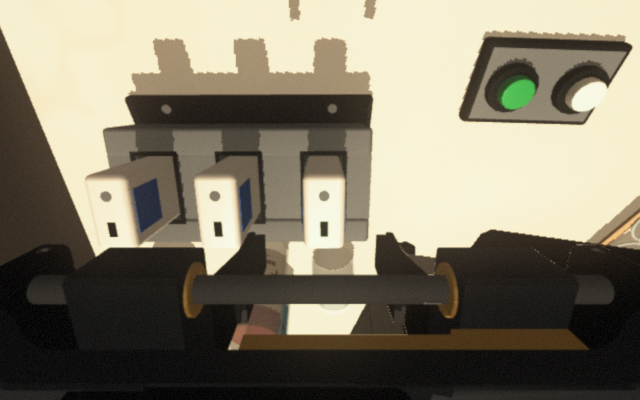

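The wrist view shows the three banks' tops at about (325,200), (220,200) and (120,205). The tool's fingers straddle the left one, and the model agrees within 2 mm. I'll descend on the left bank and grip it.

Request:
{"api": "step_arm", "payload": {"rows": [{"x": 0, "y": 0.07, "z": 0.2, "rx": -0.03, "ry": 0, "rz": -0.04, "grip": 62}, {"x": 0, "y": 0, "z": 0.8, "rx": 0, "ry": 0, "rz": 0, "grip": 62}, {"x": 0, "y": 0, "z": 0.85, "rx": 0, "ry": 0, "rz": 0, "grip": 62}, {"x": 0, "y": 0, "z": 0.8, "rx": 0, "ry": 0, "rz": 0, "grip": 62}, {"x": 0, "y": 0, "z": 0, "rx": 0, "ry": 0, "rz": 0, "grip": 20}, {"x": 0, "y": 0, "z": 0, "rx": 0, "ry": 0, "rz": 0, "grip": 20}, {"x": 0, "y": 0, "z": 0, "rx": 0, "ry": 0, "rz": 0, "grip": 20}, {"x": 0, "y": 0, "z": 0, "rx": 0, "ry": 0, "rz": 0, "grip": 20}, {"x": 0, "y": 0, "z": 0, "rx": 0, "ry": 0, "rz": 0, "grip": 20}, {"x": 0, "y": 0, "z": 0, "rx": 0, "ry": 0, "rz": 0, "grip": 20}], "squeeze": 45}}

```text
t: 12.3
position: [0.5289, -0.1709, 0.1258]
eef_rot: [-3.141, 0.421, -2.939]
wrist_force: [-1.3, -3.9, 2.3]
opening: 0.0318
grip_force: 44.7
```

Request:
{"api": "step_arm", "payload": {"rows": [{"x": 0, "y": 0, "z": -0.025, "rx": 0, "ry": 0, "rz": 0, "grip": 20}, {"x": 0, "y": 0, "z": -0.025, "rx": 0, "ry": 0, "rz": 0, "grip": 20}, {"x": 0, "y": 0, "z": -0.025, "rx": 0, "ry": 0, "rz": 0, "grip": 20}, {"x": 0, "y": 0, "z": -0.025, "rx": 0, "ry": 0, "rz": 0, "grip": 20}, {"x": 0, "y": 0, "z": -0.025, "rx": 0, "ry": 0, "rz": 0, "grip": 20}, {"x": 0, "y": 0, "z": 0, "rx": 0, "ry": 0, "rz": 0, "grip": 20}, {"x": 0, "y": 0, "z": 0, "rx": 0, "ry": 0, "rz": 0, "grip": 20}, {"x": 0, "y": 0, "z": 0, "rx": 0, "ry": 0, "rz": 0, "grip": 20}, {"x": 0, "y": 0, "z": 0, "rx": 0, "ry": 0, "rz": 0, "grip": 20}, {"x": 0, "y": 0, "z": 0, "rx": 0, "ry": 0, "rz": 0, "grip": 20}]}}

```text
t: 13.55
position: [0.5281, -0.171, 0.1269]
eef_rot: [-3.14, 0.419, -2.938]
wrist_force: [23.2, -5.8, -33.6]
opening: 0.0315
grip_force: 44.9
```

Bank L is locked: it moved 1.4 mm at 40 N. I'll put it back, release it and move to the middle bank.

Request:
{"api": "step_arm", "payload": {"rows": [{"x": 0, "y": 0, "z": 0.07, "rx": 0, "ry": 0, "rz": 0, "grip": 20}, {"x": 0, "y": 0, "z": 0.055, "rx": 0, "ry": 0, "rz": 0, "grip": 20}, {"x": 0, "y": 0, "z": 0, "rx": 0, "ry": 0, "rz": 0, "grip": 62}, {"x": 0, "y": 0, "z": 0, "rx": 0, "ry": 0, "rz": 0, "grip": 62}, {"x": 0, "y": 0, "z": 0, "rx": 0, "ry": 0, "rz": 0, "grip": 62}, {"x": 0, "y": 0, "z": -0.8, "rx": 0, "ry": 0, "rz": 0, "grip": 62}, {"x": 0, "y": 0, "z": -0.8, "rx": 0, "ry": 0, "rz": 0, "grip": 62}, {"x": 0, "y": -1, "z": -0.1, "rx": 0, "ry": 0, "rz": 0, "grip": 62}, {"x": 0, "y": -1, "z": 0, "rx": 0, "ry": 0, "rz": 0, "grip": 62}, {"x": 0, "y": 0, "z": 0, "rx": 0, "ry": 0, "rz": 0, "grip": 62}]}}

```text
t: 14.8
position: [0.5168, -0.258, 0.187]
eef_rot: [3.141, 0.419, -2.944]
wrist_force: [-0.3, 0.4, -0.2]
opening: 0.0619
grip_force: 0.0
```

Run:
```python
from plan import *
T=tool(); D=down(.2,.42); bz=-D[:,2]; top=np.array([.5263,-.2543,.1663])
print(T[:3,3],ctrl.get_obs()['joint_pos'],ctrl.get_obs()['opening'])
plan(T,[(top-.045*bz,D,1)])
```

```text
[ 0.5168 -0.258   0.187 ] [ 0.6148  0.2328 -0.087   2.0428 -0.4654  0.5992  2.6532] 0.06188043896673115
-> per-row tool units, world step mm 67.98819537729678
  xyz [-0.019  0.044  1.699] r [-0.    -0.005 -0.018]
```

Run:
```python
import numpy as np
for n in ('top','scene'):
    w=np.load(n+'.npz')['w'].reshape(-1,3); q=w[(w[:,0]>.3)&(w[:,0]<.75)&(w[:,1]>-.5)&(w[:,1]<.45)&(w[:,2]>.2)]
    print(n,len(q),q.min(0),q.max(0)); r=q[(q[:,1]>-.18)]; print(r.min(0),np.percentile(r,[1,99],0))
```

```text
top 29589 [ 0.30000125 -0.49999888  0.2000305 ] [0.74999569 0.26458551 0.86190446]
[ 0.51173714 -0.04848168  0.20003716] [[ 0.55501205 -0.04451587  0.2060758 ]
 [ 0.74792609  0.26025426  0.84152474]]
scene 21576 [ 0.32081624 -0.49999897  0.20002927] [0.74999389 0.26505789 0.86039949]
[ 0.50855901 -0.0514039   0.20002927] [[ 0.56722062 -0.04982007  0.20631945]
 [ 0.74347032  0.25071924  0.83892552]]
```

Run:
```python
import numpy as np
for n in ('top','scene'):
    w=np.load(n+'.npz')['w'].reshape(-1,3); q=w[(w[:,0]>.2)&(w[:,0]<.7)&(w[:,1]>-.7)&(w[:,1]<-.15)&(w[:,2]>.2)]
    print(n,len(q),np.percentile(q,[0,1,50,99,100],0).round(3))
```

```text
top 20929 [[ 0.2   -0.505  0.2  ]
 [ 0.205 -0.502  0.209]
 [ 0.455 -0.5    0.504]
 [ 0.695 -0.497  0.689]
 [ 0.7   -0.494  0.707]]
scene 19992 [[ 0.2   -0.502  0.2  ]
 [ 0.202 -0.501  0.262]
 [ 0.319 -0.501  0.977]
 [ 0.68  -0.5    1.221]
 [ 0.7   -0.5    1.238]]
```

Request:
{"api": "step_arm", "payload": {"rows": [{"x": 0, "y": 0, "z": -0.2, "rx": 0, "ry": 0, "rz": 1, "grip": 62}, {"x": 0, "y": 0, "z": 0, "rx": 0, "ry": 0, "rz": 1, "grip": 62}, {"x": 0, "y": 0, "z": 0, "rx": 0, "ry": 0, "rz": 1, "grip": 62}, {"x": 0, "y": 0, "z": 0, "rx": 0, "ry": 0, "rz": 1, "grip": 62}, {"x": 0, "y": 0, "z": 0, "rx": 0, "ry": 0, "rz": 1, "grip": 62}, {"x": 0, "y": 0, "z": 0, "rx": 0, "ry": 0, "rz": 1, "grip": 62}, {"x": 0, "y": 0, "z": 0, "rx": 0, "ry": 0, "rz": 1, "grip": 62}, {"x": 0, "y": 0, "z": 0, "rx": 0, "ry": 0, "rz": 1, "grip": 62}, {"x": 0, "y": 0, "z": 0, "rx": 0, "ry": 0, "rz": 1, "grip": 62}, {"x": 0, "y": 0, "z": 0, "rx": 0, "ry": 0, "rz": 1, "grip": 62}]}}

```text
t: 16.05
position: [0.5141, -0.2521, 0.1938]
eef_rot: [2.728, 0.065, 1.934]
wrist_force: [-0.3, 0.4, -0.1]
opening: 0.0621
grip_force: 0.0
```

Run:
```python
from plan import *
T=tool(); print(T,ctrl.get_obs()['joint_pos'])
```

```text
[[-0.354   0.8469  0.3967  0.5141]
 [ 0.9329  0.3495  0.0865 -0.2521]
 [-0.0654  0.4007 -0.9139  0.1938]
 [ 0.      0.      0.      1.    ]] [ 0.3982  0.212   0.1571  2.0555 -0.5502  0.6383  1.3306]
```

Good: q7 is falling. I'll carry on with the turn.

Request:
{"api": "step_arm", "payload": {"rows": [{"x": 0, "y": 0, "z": 0, "rx": 0, "ry": 0, "rz": 1, "grip": 62}, {"x": 0, "y": 0, "z": 0, "rx": 0, "ry": 0, "rz": 1, "grip": 62}, {"x": 0, "y": 0, "z": 0, "rx": 0, "ry": 0, "rz": 1, "grip": 62}, {"x": 0, "y": 0, "z": 0, "rx": 0, "ry": 0, "rz": 1, "grip": 62}, {"x": 0, "y": 0, "z": 0, "rx": 0, "ry": 0, "rz": 1, "grip": 62}, {"x": 0, "y": 0, "z": 0, "rx": 0, "ry": 0, "rz": 1, "grip": 62}, {"x": 0, "y": 0, "z": 0, "rx": 0, "ry": 0, "rz": 1, "grip": 62}, {"x": 0, "y": 0, "z": 0, "rx": 0, "ry": 0, "rz": 1, "grip": 62}, {"x": 0, "y": 0, "z": 0, "rx": 0, "ry": 0, "rz": 1, "grip": 62}, {"x": 0, "y": 0, "z": 0, "rx": 0, "ry": 0, "rz": 1, "grip": 62}]}}

```text
t: 17.3
position: [0.5142, -0.252, 0.1938]
eef_rot: [2.996, -0.394, 0.58]
wrist_force: [0.4, 0.6, 0.3]
opening: 0.062
grip_force: 0.0
```

```bash
cat >> plan.py <<'E'
FL=np.diag([-1.,-1.,1.])
E
python3 - <<'E'
from plan import *
T=tool(); D=down(.2,.42)@FL; bz=-D[:,2]; top=np.array([.5263,-.2543,.1663])
print(T[:3,3],ctrl.get_obs()['joint_pos'])
plan(T,[(T[:3,3],D,1),(top-.045*bz,D,1)])
E
```

```text
[ 0.5142 -0.252   0.1938] [ 0.1981  0.2176  0.3905  2.0659 -0.6316  0.6645  0.0117]
-> per-row tool units, world step mm 0.0
  xyz [0. 0. 0.] r [-0.045  0.005  2.504]
-> per-row tool units, world step mm 74.8952100388469
  xyz [-0.019  0.115  1.869] r [-0. -0.  0.]
```

Request:
{"api": "step_arm", "payload": {"rows": [{"x": 0, "y": 0, "z": 0, "rx": -0.04, "ry": 0, "rz": 0.84, "grip": 62}, {"x": 0, "y": 0, "z": 0, "rx": 0, "ry": 0, "rz": 0.83, "grip": 62}, {"x": -0.02, "y": 0.11, "z": 0, "rx": 0, "ry": 0, "rz": 0.83, "grip": 62}, {"x": 0, "y": 0, "z": 0.6, "rx": 0, "ry": 0, "rz": 0, "grip": 62}, {"x": 0, "y": 0, "z": 0.67, "rx": 0, "ry": 0, "rz": 0, "grip": 62}, {"x": 0, "y": 0, "z": 0.6, "rx": 0, "ry": 0, "rz": 0, "grip": 62}, {"x": 0, "y": 0, "z": 0, "rx": 0, "ry": 0, "rz": 0, "grip": 20}, {"x": 0, "y": 0, "z": 0, "rx": 0, "ry": 0, "rz": 0, "grip": 20}, {"x": 0, "y": 0, "z": 0, "rx": 0, "ry": 0, "rz": 0, "grip": 20}, {"x": 0, "y": 0, "z": 0, "rx": 0, "ry": 0, "rz": 0, "grip": 20}]}}

```text
t: 18.55
position: [0.5449, -0.2526, 0.1267]
eef_rot: [3.138, -0.421, 0.204]
wrist_force: [-1.8, 0.7, 5.2]
opening: 0.0316
grip_force: 45.0
```

Gripped. Now the tug, 5 mm.

Request:
{"api": "step_arm", "payload": {"rows": [{"x": 0, "y": 0, "z": -0.025, "rx": 0, "ry": 0, "rz": 0, "grip": 20}, {"x": 0, "y": 0, "z": -0.025, "rx": 0, "ry": 0, "rz": 0, "grip": 20}, {"x": 0, "y": 0, "z": -0.025, "rx": 0, "ry": 0, "rz": 0, "grip": 20}, {"x": 0, "y": 0, "z": -0.025, "rx": 0, "ry": 0, "rz": 0, "grip": 20}, {"x": 0, "y": 0, "z": -0.025, "rx": 0, "ry": 0, "rz": 0, "grip": 20}, {"x": 0, "y": 0, "z": 0, "rx": 0, "ry": 0, "rz": 0, "grip": 20}, {"x": 0, "y": 0, "z": 0, "rx": 0, "ry": 0, "rz": 0, "grip": 20}, {"x": 0, "y": 0, "z": 0, "rx": 0, "ry": 0, "rz": 0, "grip": 20}, {"x": 0, "y": 0, "z": 0, "rx": 0, "ry": 0, "rz": 0, "grip": 20}, {"x": 0, "y": 0, "z": 0, "rx": 0, "ry": 0, "rz": 0, "grip": 20}]}}

```text
t: 19.8
position: [0.5429, -0.252, 0.1295]
eef_rot: [3.139, -0.419, 0.204]
wrist_force: [4.4, 1.2, -8.8]
opening: 0.0319
grip_force: 45.0
```

It moved 3.4 mm at only about 10 N, so this is likely the released bank. I'll pull on.

Request:
{"api": "step_arm", "payload": {"rows": [{"x": 0, "y": 0, "z": -0.04, "rx": 0, "ry": 0, "rz": 0, "grip": 20}, {"x": 0, "y": 0, "z": -0.04, "rx": 0, "ry": 0, "rz": 0, "grip": 20}, {"x": 0, "y": 0, "z": -0.04, "rx": 0, "ry": 0, "rz": 0, "grip": 20}, {"x": 0, "y": 0, "z": -0.04, "rx": 0, "ry": 0, "rz": 0, "grip": 20}, {"x": 0, "y": 0, "z": -0.04, "rx": 0, "ry": 0, "rz": 0, "grip": 20}, {"x": 0, "y": 0, "z": -0.04, "rx": 0, "ry": 0, "rz": 0, "grip": 20}, {"x": 0, "y": 0, "z": 0, "rx": 0, "ry": 0, "rz": 0, "grip": 20}, {"x": 0, "y": 0, "z": 0, "rx": 0, "ry": 0, "rz": 0, "grip": 20}, {"x": 0, "y": 0, "z": 0, "rx": 0, "ry": 0, "rz": 0, "grip": 20}, {"x": 0, "y": 0, "z": 0, "rx": 0, "ry": 0, "rz": 0, "grip": 20}]}}

```text
t: 21.05
position: [0.539, -0.2535, 0.1394]
eef_rot: [3.139, -0.421, 0.204]
wrist_force: [-0.3, 2.6, -1.7]
opening: 0.0318
grip_force: 45.0
```

Request:
{"api": "step_arm", "payload": {"rows": [{"x": 0, "y": 0, "z": -0.15, "rx": 0, "ry": 0, "rz": 0, "grip": 20}, {"x": 0, "y": 0, "z": -0.2, "rx": 0, "ry": 0, "rz": 0, "grip": 20}, {"x": 0, "y": 0, "z": -0.2, "rx": 0, "ry": 0, "rz": 0, "grip": 20}, {"x": 0, "y": 0, "z": -0.2, "rx": 0, "ry": 0, "rz": 0, "grip": 20}, {"x": 0, "y": 0, "z": -0.2, "rx": 0, "ry": 0, "rz": 0, "grip": 20}, {"x": 0, "y": 0, "z": -0.25, "rx": 0, "ry": 0, "rz": 0, "grip": 20}, {"x": 0, "y": 0, "z": -0.35, "rx": 0, "ry": 0, "rz": 0, "grip": 20}, {"x": 0, "y": 0, "z": -0.35, "rx": 0, "ry": 0, "rz": 0, "grip": 20}, {"x": 0, "y": 0, "z": -0.35, "rx": 0, "ry": 0, "rz": 0, "grip": 20}, {"x": 0, "y": 0, "z": 0, "rx": 0, "ry": 0, "rz": 0, "grip": 20}]}}

```text
t: 22.3
position: [0.5032, -0.2616, 0.223]
eef_rot: [3.136, -0.423, 0.204]
wrist_force: [-0.5, 0.2, -2.5]
opening: 0.0316
grip_force: 45.0
```

Run:
```python
from plan import *
o=ctrl.get_obs();T=tool();p=snapshot('wrist');s=snapshot('scene')
print(T,o['joint_pos'],o['wrist_force'])
w=cloud(s); np.savez('s5',w=w,im=s['image'])
B=np.stack([T[:3,0],T[:3,1],T[:3,2]],1); q=(w.reshape(-1,3)-T[:3,3])@B
q=q[(abs(q[:,1])<.014)&(abs(q[:,0])<.06)&(q[:,2]>-.06)&(q[:,2]<.12)]
print('tool-frame bank extent',np.percentile(q,[1,5,50,95,99],0))
cv2.imwrite('pics/m3.png',np.vstack([cv2.resize(p['image'],(480,300)),cv2.resize(s['image'][170:340,300:540],(480,300))])[:,:,::-1])
plan(T,[((.43,.305,.16),down(.1)@FL,16)])
```

```text
[[ 0.893   0.2004  0.403   0.5032]
 [ 0.1847 -0.9797  0.0778 -0.2616]
 [ 0.4104  0.0049 -0.9119  0.223 ]
 [ 0.      0.      0.      1.    ]] [ 0.1364  0.171   0.4823  2.0508 -0.5908  0.7181 -0.359 ] [-0.4533  0.2065 -2.5408]
tool-frame bank extent [[0.0263 0.0116 0.0674]
 [0.0263 0.0116 0.0674]
 [0.0263 0.0116 0.0674]
 [0.0263 0.0116 0.0674]
 [0.0263 0.0116 0.0674]]
-> per-row tool units, world step mm 35.92642406736423
  xyz [ 0.021 -0.891  0.113] r [-0.007 -0.189  0.045]
  xyz [ 0.018 -0.891  0.111] r [-0.007 -0.189  0.045]
  xyz [ 0.016 -0.891  0.11 ] r [-0.007 -0.189  0.045]
  xyz [ 0.013 -0.891  0.108] r [-0.007 -0.189  0.045]
  xyz [ 0.01  -0.892  0.107] r [-0.007 -0.189  0.045]
  xyz [ 0.007 -0.892  0.106] r [-0.007 -0.189  0.045]
  xyz [ 0.004 -0.892  0.105] r [-0.007 -0.189  0.045]
  xyz [ 0.001 -0.892  0.104] r [-0.007 -0.189  0.045]
  xyz [-0.001 -0.892  0.103] r [-0.007 -0.189  0.045]
  xyz [-0.004 -0.892  0.102] r [-0.007 -0.189  0.045]
  xyz [-0.007 -0.892  0.101] r [-0.007 -0.189  0.045]
  xyz [-0.01  -0.892  0.101] r [-0.007 -0.189  0.045]
  xyz [-0.013 -0.892  0.1  ] r [-0.007 -0.189  0.045]
  xyz [-0.016 -0.892  0.1  ] r [-0.007 -0.189  0.045]
  xyz [-0.019 -0.892  0.099] r [-0.007 -0.189  0.045]
  xyz [-0.022 -0.892  0.099] r [-0.007 -0.189  0.045]
```

View pics/m3.png

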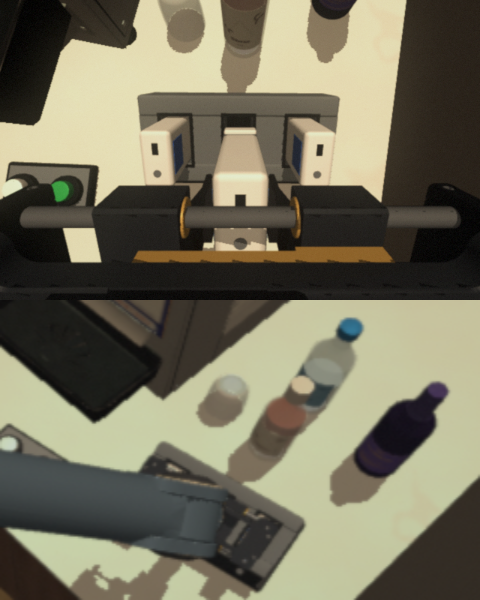

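The wrist view shows the held bank centred at (240,190) and clear of the slot, with the other two still in their slots. I'll raise it clear of the neighbours before going sideways, and refine the dish centre.

Run:
```python
from plan import *
for n in ('top','scene'):
    d=np.load(n+'.npz'); w=d['w']; g=d['im'].max(-1); x,y,z=np.moveaxis(w,-1,0)
    m=((x>.32)&(x<.54)&(y>.19)&(y<.41)&(z<.03)&(g<135)).astype(np.uint8)
    m=cv2.morphologyEx(m,cv2.MORPH_OPEN,np.ones((3,3),np.uint8)); k,lab,st,_=cv2.connectedComponentsWithStats(m); i=1+st[1:,4].argmax()
    q=w[lab==i]; print(n,cv2.minAreaRect(q[:,:2].astype(np.float32)),np.median(q[:,2]))
    m=(x>.33)&(x<.56)&(y>-.3)&(y<.42)&(z>.05)&(z<.2); print('low obstacles near path',w[m&(y>.0)].min(0) if (m&(y>0)).any() else 0)
T=tool(); T1=T.copy(); T1[:3,3]+=-.07*T[:3,2]; print(T1[:3,3])
plan(T1,[((.445,-.05,.25),down(.1)@FL,7),((.43,.305,.18),None,10)])
```

```text
top ((0.4265234172344208, 0.3080058693885803), (0.14196902513504028, 0.14271071553230286), 9.249295234680176) 0.007326618108176475
low obstacles near path [0.5131 0.0003 0.0514]
scene ((0.42778968811035156, 0.3168852925300598), (0.14915108680725098, 0.16506466269493103), 9.998357772827148) 0.007627807509396067
low obstacles near path [0.5101 0.     0.0503]
[ 0.4749 -0.2663  0.2853]
-> per-row tool units, world step mm 31.594655946808583
  xyz [-0.004 -0.778  0.134] r [-0.019 -0.43   0.104]
  xyz [-0.007 -0.779  0.132] r [-0.019 -0.43   0.104]
  xyz [-0.011 -0.779  0.13 ] r [-0.019 -0.43   0.104]
  xyz [-0.015 -0.779  0.129] r [-0.019 -0.43   0.104]
  xyz [-0.018 -0.779  0.128] r [-0.019 -0.43   0.104]
  xyz [-0.022 -0.779  0.127] r [-0.019 -0.43   0.104]
  xyz [-0.026 -0.779  0.127] r [-0.019 -0.43   0.104]
-> per-row tool units, world step mm 36.21463792446364
  xyz [ 0.051 -0.887  0.175] r [0. 0. 0.]
  xyz [ 0.051 -0.887  0.175] r [0. 0. 0.]
  xyz [ 0.051 -0.887  0.175] r [0. 0. 0.]
  xyz [ 0.051 -0.887  0.175] r [0. 0. 0.]
  xyz [ 0.051 -0.887  0.175] r [0. 0. 0.]
  xyz [ 0.051 -0.887  0.175] r [0. 0. 0.]
  xyz [ 0.051 -0.887  0.175] r [0. 0. 0.]
  xyz [ 0.051 -0.887  0.175] r [0. 0. 0.]
  xyz [ 0.051 -0.887  0.175] r [0. 0. 0.]
  xyz [ 0.051 -0.887  0.175] r [0. 0. 0.]
```

Request:
{"api": "step_arm", "payload": {"rows": [{"x": 0, "y": 0, "z": -0.85, "rx": 0, "ry": 0, "rz": 0, "grip": 20}, {"x": 0, "y": 0, "z": -0.9, "rx": 0, "ry": 0, "rz": 0, "grip": 20}, {"x": 0, "y": -0.5, "z": 0, "rx": 0, "ry": 0, "rz": 0, "grip": 20}, {"x": 0, "y": -0.7, "z": 0.13, "rx": -0.02, "ry": -0.43, "rz": 0.1, "grip": 20}, {"x": -0.01, "y": -0.78, "z": 0.13, "rx": -0.02, "ry": -0.43, "rz": 0.1, "grip": 20}, {"x": -0.01, "y": -0.78, "z": 0.13, "rx": -0.02, "ry": -0.43, "rz": 0.1, "grip": 20}, {"x": -0.01, "y": -0.78, "z": 0.13, "rx": -0.02, "ry": -0.43, "rz": 0.1, "grip": 20}, {"x": -0.02, "y": -0.78, "z": 0.13, "rx": -0.02, "ry": -0.43, "rz": 0.1, "grip": 20}, {"x": -0.02, "y": -0.78, "z": 0.13, "rx": -0.02, "ry": -0.43, "rz": 0.1, "grip": 20}, {"x": -0.02, "y": -0.78, "z": 0.13, "rx": -0.02, "ry": -0.43, "rz": 0.1, "grip": 20}]}}

```text
t: 23.65
position: [0.4415, -0.032, 0.2491]
eef_rot: [3.14, 0.002, 0.103]
wrist_force: [-0.1, -0.1, -2.8]
opening: 0.0319
grip_force: 45.0
```

Run:
```python
from plan import *
o=ctrl.get_obs();T=tool(); print(T,o['joint_pos'],o['wrist_force'],o['opening'])
plan(T,[((.43,.30,.17),down(.12)@FL,8)])
```

```text
[[ 0.9947  0.1031 -0.0019  0.4415]
 [ 0.1031 -0.9947 -0.0018 -0.032 ]
 [-0.0021  0.0016 -1.      0.2491]
 [ 0.      0.      0.      1.    ]] [-0.2196  0.0528  0.2049  2.0281 -0.0102  1.0638 -1.4776] [-0.127  -0.0589 -2.7561] 0.03189267074718064
-> per-row tool units, world step mm 42.689143867963374
  xyz [ 0.072 -1.036  0.245] r [ 0.001  0.002 -0.015]
  xyz [ 0.074 -1.036  0.245] r [ 0.001  0.002 -0.015]
  xyz [ 0.076 -1.036  0.246] r [ 0.001  0.002 -0.015]
  xyz [ 0.078 -1.036  0.246] r [ 0.001  0.002 -0.015]
  xyz [ 0.08  -1.035  0.246] r [ 0.001  0.002 -0.015]
  xyz [ 0.082 -1.035  0.246] r [ 0.001  0.002 -0.015]
  xyz [ 0.084 -1.035  0.247] r [ 0.001  0.002 -0.015]
  xyz [ 0.086 -1.035  0.247] r [ 0.001  0.002 -0.015]
```

Request:
{"api": "step_arm", "payload": {"rows": [{"x": 0.07, "y": -0.9, "z": 0.2, "rx": 0, "ry": 0, "rz": 0, "grip": 20}, {"x": 0.07, "y": -0.95, "z": 0.2, "rx": 0, "ry": 0, "rz": 0, "grip": 20}, {"x": 0.07, "y": -0.95, "z": 0.2, "rx": 0, "ry": 0, "rz": 0, "grip": 20}, {"x": 0.07, "y": -0.95, "z": 0.2, "rx": 0, "ry": 0, "rz": 0, "grip": 20}, {"x": 0.07, "y": -0.95, "z": 0.2, "rx": 0, "ry": 0, "rz": 0, "grip": 20}, {"x": 0.07, "y": -0.95, "z": 0.2, "rx": 0, "ry": 0, "rz": 0, "grip": 20}, {"x": 0.07, "y": -0.95, "z": 0.2, "rx": 0, "ry": 0, "rz": 0, "grip": 20}, {"x": 0.07, "y": -0.95, "z": 0.2, "rx": 0, "ry": 0, "rz": 0, "grip": 20}, {"x": 0.07, "y": -0.8, "z": 0.2, "rx": 0, "ry": 0, "rz": 0, "grip": 20}, {"x": 0, "y": 0, "z": 0, "rx": 0, "ry": 0, "rz": 0, "grip": 20}]}}

```text
t: 24.9
position: [0.4309, 0.3043, 0.1756]
eef_rot: [3.141, 0.002, 0.108]
wrist_force: [0.6, 0.1, -3.1]
opening: 0.0319
grip_force: 45.0
```

Run:
```python
from plan import *
o=ctrl.get_obs();T=tool();p=snapshot('wrist');s=snapshot('scene');w=cloud(p,T);ws=cloud(s)
print(T,o['joint_pos'],o['wrist_force'])
for ww,im,n in ((w,p['image'],'wrist'),(ws,s['image'],'scene')):
    q=(ww-T[:3,3])@T[:3,:3]; m=(abs(q[...,1])<.025)&(abs(q[...,0])<.05)&(q[...,2]>-.03)&(q[...,2]<.11)
    t=q[m]; print(n,'bank in tool',len(t),np.percentile(t,[0.5,3,50,97,99.5],0) if len(t) else 0)
    t=t[t[:,2]>.02] if len(t) else t
    if len(t)>10: print('low part',len(t),np.percentile(t,[1,50,99],0))
    x,y,z=np.moveaxis(ww,-1,0); g=im.max(-1)
    k=((x>.32)&(x<.54)&(y>.19)&(y<.42)&(z<.02)&(z>-.01)&(g<135)).astype(np.uint8); k=cv2.morphologyEx(k,cv2.MORPH_OPEN,np.ones((3,3),np.uint8))
    print('dish',cv2.minAreaRect(ww[k>0][:,:2].astype(np.float32)))
cv2.imwrite('pics/m4.png',np.vstack([cv2.resize(p['image'],(480,300)),cv2.resize(s['image'][130:280,180:420],(480,300))])[:,:,::-1])
```

```text
[[ 0.9941  0.1082 -0.0022  0.4309]
 [ 0.1082 -0.9941 -0.0013  0.3043]
 [-0.0023  0.001  -1.      0.1756]
 [ 0.      0.      0.      1.    ]] [-0.6443  0.2819 -0.0608  1.9311  0.0206  0.9316 -2.1775] [ 0.6129  0.0599 -3.1347]
wrist bank in tool 3235 [[ 0.0096 -0.0234 -0.0297]
 [ 0.0101 -0.0217 -0.0289]
 [ 0.0296  0.0011 -0.0043]
 [ 0.0301  0.023   0.0693]
 [ 0.0302  0.0247  0.0763]]
low part 914 [[ 0.0256 -0.0141  0.0204]
 [ 0.0296  0.0012  0.044 ]
 [ 0.0301  0.017   0.0765]]
dish ((0.4280838072299957, 0.30641037225723267), (0.1441088169813156, 0.1445276141166687), 8.712037086486816)
scene bank in tool 216 [[-0.0333 -0.0114 -0.0293]
 [-0.0328 -0.0084 -0.0224]
 [-0.0257  0.0168  0.0323]
 [ 0.0041  0.021   0.0754]
 [ 0.0219  0.024   0.0818]]
low part 132 [[-0.033  -0.0102  0.0215]
 [-0.022   0.0171  0.0515]
 [ 0.0205  0.021   0.0815]]
dish ((0.42998868227005005, 0.2971169054508209), (0.2194286584854126, 0.1886424422264099), 0.2668381631374359)
```

View pics/m4.png

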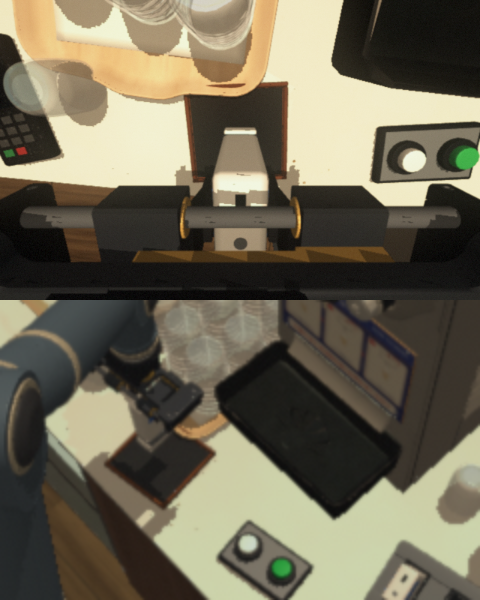

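The wrist view shows the held bank over the dish. The mat is at about (237,130) in the mosaic, and the bank hangs straight, with its foot about 80 mm below the TCP. I'll lower it.

Request:
{"api": "step_arm", "payload": {"rows": [{"x": -0.055, "y": -0.075, "z": 0.4, "rx": 0, "ry": 0.015, "rz": 0, "grip": 20}, {"x": 0, "y": 0, "z": 0.5, "rx": 0, "ry": 0, "rz": 0, "grip": 20}, {"x": 0, "y": 0, "z": 0.5, "rx": 0, "ry": 0, "rz": 0, "grip": 20}, {"x": 0, "y": 0, "z": 0.4, "rx": 0, "ry": 0, "rz": 0, "grip": 20}, {"x": 0, "y": 0, "z": 0.2, "rx": 0, "ry": 0, "rz": 0, "grip": 20}, {"x": 0, "y": 0, "z": 0.05, "rx": 0, "ry": 0, "rz": 0, "grip": 20}, {"x": 0, "y": 0, "z": 0.03, "rx": 0, "ry": 0, "rz": 0, "grip": 20}, {"x": 0, "y": 0, "z": 0.03, "rx": 0, "ry": 0, "rz": 0, "grip": 20}, {"x": 0, "y": 0, "z": 0, "rx": 0, "ry": 0, "rz": 0, "grip": 20}, {"x": 0, "y": 0, "z": 0, "rx": 0, "ry": 0, "rz": 0, "grip": 20}]}}

```text
t: 26.25
position: [0.4301, 0.3039, 0.0928]
eef_rot: [3.14, -0.003, 0.104]
wrist_force: [0.2, -0.8, -2.3]
opening: 0.0318
grip_force: 45.0
```

Request:
{"api": "step_arm", "payload": {"rows": [{"x": -0.03, "y": -0.08, "z": 0, "rx": 0, "ry": 0, "rz": 0, "grip": 20}, {"x": 0, "y": 0, "z": 0.025, "rx": 0, "ry": 0, "rz": 0, "grip": 20}, {"x": 0, "y": 0, "z": 0.025, "rx": 0, "ry": 0, "rz": 0, "grip": 20}, {"x": 0, "y": 0, "z": 0.025, "rx": 0, "ry": 0, "rz": 0, "grip": 20}, {"x": 0, "y": 0, "z": 0.025, "rx": 0, "ry": 0, "rz": 0, "grip": 20}, {"x": 0, "y": 0, "z": 0.025, "rx": 0, "ry": 0, "rz": 0, "grip": 20}, {"x": 0, "y": 0, "z": 0, "rx": 0, "ry": 0, "rz": 0, "grip": 20}, {"x": 0, "y": 0, "z": 0, "rx": 0, "ry": 0, "rz": 0, "grip": 20}, {"x": 0, "y": 0, "z": 0, "rx": 0, "ry": 0, "rz": 0, "grip": 20}, {"x": 0, "y": 0, "z": 0, "rx": 0, "ry": 0, "rz": 0, "grip": 20}]}}

```text
t: 27.5
position: [0.4286, 0.3068, 0.0877]
eef_rot: [3.14, -0.002, 0.103]
wrist_force: [-0.7, 0.1, -0.5]
opening: 0.0315
grip_force: 45.0
```

Request:
{"api": "step_arm", "payload": {"rows": [{"x": 0, "y": 0, "z": 0.02, "rx": 0, "ry": 0, "rz": 0, "grip": 20}, {"x": 0, "y": 0, "z": 0.02, "rx": 0, "ry": 0, "rz": 0, "grip": 20}, {"x": 0, "y": 0, "z": 0, "rx": 0, "ry": 0, "rz": 0, "grip": 20}, {"x": 0, "y": 0, "z": 0, "rx": 0, "ry": 0, "rz": 0, "grip": 20}, {"x": 0, "y": 0, "z": 0, "rx": 0, "ry": 0, "rz": 0, "grip": 20}, {"x": 0, "y": 0, "z": 0, "rx": 0, "ry": 0, "rz": 0, "grip": 20}, {"x": 0, "y": 0, "z": 0, "rx": 0, "ry": 0, "rz": 0, "grip": 20}, {"x": 0, "y": 0, "z": 0, "rx": 0, "ry": 0, "rz": 0, "grip": 20}, {"x": 0, "y": 0, "z": 0, "rx": 0, "ry": 0, "rz": 0, "grip": 20}, {"x": 0, "y": 0, "z": 0, "rx": 0, "ry": 0, "rz": 0, "grip": 20}]}}

```text
t: 28.75
position: [0.4288, 0.3069, 0.0876]
eef_rot: [3.14, -0.003, 0.103]
wrist_force: [-2.7, -2.5, 12.2]
opening: 0.0318
grip_force: 45.0
```

It's standing on the mat. I'll ease off, open, and rise straight up.

Request:
{"api": "step_arm", "payload": {"rows": [{"x": 0, "y": 0, "z": -0.03, "rx": 0, "ry": 0, "rz": 0, "grip": 20}, {"x": 0, "y": 0, "z": 0, "rx": 0, "ry": 0, "rz": 0, "grip": 30}, {"x": 0, "y": 0, "z": 0, "rx": 0, "ry": 0, "rz": 0, "grip": 36}, {"x": 0, "y": 0, "z": 0, "rx": 0, "ry": 0, "rz": 0, "grip": 45}, {"x": 0, "y": 0, "z": 0, "rx": 0, "ry": 0, "rz": 0, "grip": 62}, {"x": 0, "y": 0, "z": 0, "rx": 0, "ry": 0, "rz": 0, "grip": 62}, {"x": 0, "y": 0, "z": -0.2, "rx": 0, "ry": 0, "rz": 0, "grip": 62}, {"x": 0, "y": 0, "z": -0.5, "rx": 0, "ry": 0, "rz": 0, "grip": 62}, {"x": 0, "y": 0, "z": -0.8, "rx": 0, "ry": 0, "rz": 0, "grip": 62}, {"x": 0, "y": 0, "z": -0.8, "rx": 0, "ry": 0, "rz": 0, "grip": 62}]}}

```text
t: 30.0
position: [0.4283, 0.307, 0.1806]
eef_rot: [3.14, -0.003, 0.104]
wrist_force: [1.1, 0.9, -0.1]
opening: 0.0619
grip_force: 0.0
```

Request:
{"api": "step_arm", "payload": {"rows": [{"x": 0, "y": 0, "z": -0.8, "rx": 0, "ry": 0, "rz": 0, "grip": 62}, {"x": 0, "y": 0, "z": -0.8, "rx": 0, "ry": 0, "rz": 0, "grip": 62}, {"x": -0.6, "y": 0, "z": -0.4, "rx": 0, "ry": 0, "rz": 0, "grip": 62}, {"x": 0, "y": 0.8, "z": 0, "rx": 0, "ry": 0, "rz": 0, "grip": 62}, {"x": 0, "y": 0.8, "z": 0, "rx": 0, "ry": 0, "rz": 0, "grip": 62}, {"x": 0, "y": 0.8, "z": 0, "rx": 0, "ry": 0, "rz": 0, "grip": 62}, {"x": 0, "y": 0.8, "z": 0, "rx": 0, "ry": 0, "rz": 0, "grip": 62}, {"x": 0, "y": 0, "z": 0, "rx": 0, "ry": 0, "rz": 0, "grip": 62}, {"x": 0, "y": 0, "z": 0, "rx": 0, "ry": 0, "rz": 0, "grip": 62}, {"x": 0, "y": 0, "z": 0, "rx": 0, "ry": 0, "rz": 0, "grip": 62}]}}

```text
t: 31.25
position: [0.4173, 0.1785, 0.2595]
eef_rot: [3.14, -0.002, 0.106]
wrist_force: [1.2, -0.5, 0.7]
opening: 0.0621
grip_force: 0.0
```

Run:
```python
from plan import *
s=snapshot('scene');t=snapshot('top'); D=down(.2,.42); B=np.stack([-D[:,0],D[:,1],-D[:,2]],1)
for p in (t,s):
    w=cloud(p); x,y,z=np.moveaxis(w,-1,0)
    m=(abs(x-.43)<.07)&(abs(y-.307)<.07)&(z>.10)&(z<.15)
    if m.any(): print('bank top',m.sum(),np.percentile(w[m],[3,50,97],0),cv2.minAreaRect(w[m&(z>.122)][:,:2].astype(np.float32)) if (m&(z>.122)).any() else '')
    for n,c in (('L',(.5104,-.1756,.166)),('R',(.5417,-.3323,.1663))):
        q=w.reshape(-1,3)@B-B.T@np.array(c); q=q[(abs(q[:,0])<.025)&(abs(q[:,1])<.012)&(abs(q[:,2])<.02)]; print(n,len(q),np.median(q[:,2]) if len(q) else 0)
cv2.imwrite('pics/m5.png',np.vstack([cv2.resize(t['image'][100:330,160:560],(520,299)),cv2.resize(s['image'][130:360,190:500],(520,299))])[:,:,::-1])
```

```text
bank top 142 [[0.3984 0.2986 0.1237]
 [0.4293 0.3115 0.1308]
 [0.4564 0.3224 0.1376]] ((0.4279402196407318, 0.3101811110973358), (0.03098999708890915, 0.059218961745500565), 88.68714904785156)
L 116 0.0010344280136472817
R 116 -0.00012857939031455864
bank top 189 [[0.3952 0.2876 0.1014]
 [0.4168 0.2988 0.1282]
 [0.4408 0.3191 0.1355]] ((0.4241899847984314, 0.305052787065506), (0.05663249269127846, 0.03483996540307999), 4.527363300323486)
L 141 0.0010772650705085512
R 153 0.0005133268912304104
```

View pics/m5.png

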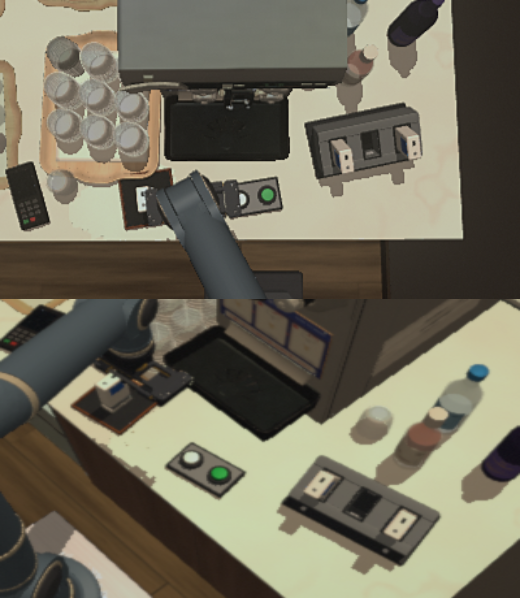

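The bank stands upright in the dish (top view, about (140,198)), the outer banks are in their slots, and the middle slot is empty. I'll check whether bank L still sits where it did at the start.

Run:
```python
from plan import *
D=down(.2,.42); B=np.stack([-D[:,0],D[:,1],-D[:,2]],1)
for w in [np.load('top.npz')['w'],np.load('scene.npz')['w']]+[cloud(snapshot(n)) for n in ('top','scene')]:
    for n,c in (('L',(.5104,-.1756,.166)),('R',(.5417,-.3323,.1663))):
        q=w.reshape(-1,3)@B-B.T@np.array(c); q=q[(abs(q[:,0])<.025)&(abs(q[:,1])<.012)&(abs(q[:,2])<.02)]; print(n,len(q),np.median(q[:,2]))
```

```text
L 121 0.0003852028361380905
R 119 0.0005058599471897546
L 140 0.0006122651802753891
R 153 0.00046437347190017575
L 122 0.0005392746897293736
R 116 0.00024655801600612093
L 144 0.0013183450427763366
R 154 0.0006899286964416676
```

Unchanged to within 0.5 mm of noise, so bank L is seated. I'll hand in.

```bash
python3 -c "
from cell import ctrl
print(ctrl.sign_off())"
```

```text
the job is handed in; nothing more can be done
None
```

The job is handed in at about 32 s of the 61 s allowed: I pressed white, then green, and the middle bank, found by tugging to be the released one, stands upright in the middle of the dish; the other two are still plugged in, and nothing else looked disturbed in the final pictures.

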